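# Step the reader's filter turret to the cross and start a reading

## Robot

A 6-joint arm with a two-finger parallel gripper is mounted at the origin on the work surface. World frame = base frame: x ahead of the robot, y to its left, z up, the work surface at z = 0. Lengths are in m, angles in rad, forces in N, time in s.
With the tool pointing down it reaches from about 0.35 to 0.775 m from the base axis. Payload 7.3 kg.
Tool frame: the origin (TCP) lies between the finger pads; the fingertips stand r.finger_overhang ahead of it and the grasp point (between the pads) lies 8 mm behind it (r.finger_overhang is the distance from the TCP to the fingertips, in m); z points along the fingers, y is the line along which they close (so a half turn about z gives the same grasp; the last joint's range is limited). The gripper opens to 92 mm and grips with 3 to 60 N. Pads are 19 mm wide; open, the fingers measure 130 mm over their backs; the gripper's body (75 mm by 190 mm) begins 47 mm behind the grasp point.
Start: joints at [1.159, 0.342, 1.524, -0, 1.275, -0.146], TCP at [0.138, 0.507, 0.238] pointing down, gripper open.
Joint ranges: [-2.53, 2.53], [-0.77, 2.02], [0.04, 2.7], [-1, 4.14], [0.28, 2.66], [-3.11, 3.11]. Speed limits (rad/s): [2.57, 2.57, 3.14, 3.14, 3.14, 3.14].

## Interface

Orientations are given as a rotation vector (axis times angle).
In Python, from bench import monitor, cams, r gives the robot as it stands. The module is installed in compiled form; this text tells all that it offers.
- The arm moves only by the tool play_rows, never from a script. Its argument "motion" is text: rows parted by semicolons, each of 7 numbers parted by spaces: the turn, a rotation vector about the tool's x, y, z in rad, then the shift along the tool's x, y, z in cm, then the finger opening in cm, from 0 to 9.18. A call has 1 to 5 rows; each row is the pose to reach, as a shift and turn from the pose commanded when the call began, along the tool's axes at that moment; what a row does not reach only later rows make up. A row lasts 1/10 s, in which the tool goes at most 50 mm and 8.59 degrees, less where a joint would pass 70% of its speed; a pose out of reach is approached as far as the arm can. A call with a gripper value outside its range is refused whole. The fingers move at their own pace and stop on an object; "grip_force" is the grip in N (left out, the last holds). Time passes only in rows, so rows that repeat a pose let the fingers close. It gives the time, the measured TCP pose, the force, the opening and the grip force at its end, in the units of the state.
- monitor.state(): the state, without advancing time (a new reading comes with each control period).
- cams.capture(name): name is "scene" or "top"; returns the picture (480x640x3 uint8, red, green, blue); there is no depth.
- cams.calibration(name): a dict with "fx", "fy", "cx", "cy" (pixels), "eye" and "orientation" of the camera in the world. Camera axes: x right, y up, looking along -z (the intrinsics and any distortion apply to the point x, -y, -z); pixel columns grow to the right and rows downward; lengths in m; the calibration is good to about 2 mm. A picture is of the moment at which its call begins. calibration takes no time and is no camera call.
- r.sign_off(): hands the job in; it is judged then, once.
Trained networks look in the newest picture that a camera, given by its name, has taken for a name from the list of things; names that differ only in an ending like _2 or _b are one class to them, and where a whole thing is asked for, a point or a joint stands for the part that bears it (a point fixed in the world has none). Each returns a list of dicts, best first, with "confidence" (0 to 1); they miss things now and then, are a little off and sometimes report something else, mostly with a low value. They report only what shows in the picture. A call takes as long as a camera call.
- cams.silhouettes(label, camera): "region" (480x640 bool, what is visible of it).
- cams.mark_of(label, camera): "point" ([x, y, z] in m, in the coordinates of the camera as it stood for that picture, good to about 4 mm: a listed point, or the origin of a listed thing).
The state is a dict: "time_s": time; "joints": joint angles; "joint_velocities": joint speeds; "tau": joint torques, N m; "position": TCP position; "ee_rot": TCP orientation; "wrist_force": force on the tool from outside, world axes, zero at the start; "moment": the same for the moment, N m; "width": finger opening in m; "grip_force": force on a finger pad.
Only numpy, scipy, OpenCV 4.12 (cv2) and the standard library are available. Lean on these libraries where they do the work, as an engineer would, in place of code of your own. Each camera call takes 0.05 s, during which the arm holds its last target. There are 200 camera calls.

## Task

On the sample reader, push the turret's upright tab with your fingertips, without pinching it, until the turret has clicked round to the position marked with the raised cross. Then press the reader's round key fully down with a fingertip and let it come up again; do not press the key before the turret is at the cross. Only push: pick nothing up, and leave the tubes, bottles and other things on the bench where they stand.

Things in the scene. Friction and masses are not known exactly. Their poses are not given: they have to be found in the camera images.
- reader: White bench instrument, 300 mm (its x) by 380 mm (its y) by 85 mm tall; its flat top is called the deck. Origin at the centre of its underside; its z is up and its -x side faces the robot within about 20 degrees. Fixed to the table; place and yaw vary. Carries the turret, four raised marks and the key.
- dial_axis (a point): Point on the turret's vertical axis, at the top face of its aluminium disc (58 mm radius, top 20 mm above the deck; a hub of 16 mm radius stands 12 mm higher in the middle). It lies at (0, 50, 105) mm in the reader's frame. Its axes turn with the turret.
- dial (a joint): Turret angle, rad, about vertical, positive anticlockwise from above. 0: tab points along the reader's -x; positive: swung toward the reader's -y side. Stops at +-1.40. Spring detents at 0, +-0.628, +-1.257: past halfway the turret snaps by itself into the next one, ahead of the finger. 2 to 5 N at the tab steps it. Starts in the unmarked middle detent (first reading up to 0.2 off, then it settles).
- tab_mid (a point): Middle of the tab: an upright black block on the turret, 46 mm long radially (42 to 88 mm from the axis), 14 mm thick across, 26 mm high, standing on the disc's top face and overhanging its rim. This point is 70 mm from the axis and half way up the tab, 33 mm above the deck and 13 mm above the disc.
- tab_aim (a point): Imaginary point ahead of the tab, 112 mm from the turret axis and 3 mm above the deck, moving with the turret: it lies over the middle of a mark when the turret stands at that mark.
- cross_mark: THE TARGET: raised plus-shaped cross of black plastic, arms 38 mm over all and 12 mm wide, 5 mm high, fixed flat on the deck. Origin at the centre of its underside. It is at one of four places, 112 mm from the turret axis in the tab's direction at detent -1.257, -0.628, +0.628 or +1.257; the three other marks take the other places.
- disc_mark: Raised solid round disc, 36 mm across, 5 mm high, black, fixed on the deck at another detent. Origin at the centre of its underside.
- square_mark: Raised hollow square frame, 36 mm outside, 7 mm bars, 5 mm high, black, fixed on the deck at another detent. Origin at the centre of its underside.
- bar_mark: Raised single straight bar, 38 by 12 mm, 5 mm high, black, fixed on the deck at another detent. Origin at the centre of its underside.
- key (a joint): Travel of the key in m: 0 up, 0.006 fully down; a spring returns it. About 5 N presses it fully down.
- key_top (a point): Centre of the top of the reader's round grey push key, 30 mm across, which stands in a grey housing on the deck at (-70, -135) mm in the reader's frame; when up, its top is 22 mm above the deck. Pressed straight down.
- tube0: Loose white plastic microtube, 11 mm across and 50 mm tall to the top of its open lid, standing in the four-hole white strip along the far (+x) edge of the reader's deck; its top is 54 mm above the deck. Origin at its foot. A bystander: leave it alone.
- tube1: Loose white plastic microtube, 11 mm across and 50 mm tall to the top of its open lid, standing in the four-hole white strip along the far (+x) edge of the reader's deck; its top is 54 mm above the deck. Origin at its foot. A bystander: leave it alone.
- tube2: Loose white plastic microtube, 11 mm across and 50 mm tall to the top of its open lid, standing in the four-hole white strip along the far (+x) edge of the reader's deck; its top is 54 mm above the deck. Origin at its foot. A bystander: leave it alone.
- vial: Loose white capped vial, 24 mm across, 42 mm tall, standing on the deck near its far -y corner. Origin under its centre. A bystander.
- dropper: Loose white bottle, 38 mm across, 85 mm tall, on the table beside the reader's +y side. Origin under its centre. A bystander.
- rack: Loose white tube rack with tubes in it, 200 by 80 mm, 45 mm tall (79 mm with the tubes), on the table beside the reader's -y side. Origin under its centre. A bystander.
- pen: Loose marker pen, 135 mm long, lying on the table to the robot's front left. Origin under its middle. A bystander.
- beaker: Loose glass beaker, 70 mm across, 80 mm tall, on the table to the left of the reader. Origin under its centre. A bystander.

How it is judged:
By the outcome, as a careful person would: the job done as asked, in the order asked, and still so for the second after the job is handed in, with the robot touching nothing.
It also fails if it takes over 48 s, if anything falls off the work surface, if the arm or the gripper's body presses on something with over 40 N, if the wrist force passes 120 N, or if a joint passes its speed limit or range.

## Working session

There is one attempt and no reset: what is moved stays moved. The work goes in short steps, Python scripts to look and compute and a tool call to move; the robot and the scene stay as the last step left them, time stands still between calls to the robot, and variables do not carry over. Pictures are saved under pics/ and viewed, at most 10 in all, crops included, and the job is handed in when it is done.

Besides the shell and the picture viewer there is one more tool, called after "Emit:" as name(argument=value, ...), one argument or row to a line, values as JSON. play_rows: Moves the arm, as the interface text tells. Its arguments: {"type":"object","properties":{"motion":{"type":"string"},"grip_force":{"type":"number"}},"required":["motion"]}

```bash
mkdir -p pics; cat > h.py <<'E'
import numpy as np, cv2
from scipy.spatial.transform import Rotation as R
from bench import monitor, cams, r
def cam(n):
    c=cams.calibration(n); o=np.array(c["orientation"],float)
    M=o if o.shape==(3,3) else (R.from_rotvec(o).as_matrix() if o.size==3 else R.from_quat(o).as_matrix())
    return c,M,np.array(c["eye"])
def world(n,p):
    c,M,e=cam(n); return e+M@np.array(p)
def proj(n,P):
    c,M,e=cam(n); q=M.T@(np.array(P)-e); return c["cx"]+c["fx"]*q[0]/-q[2], c["cy"]-c["fy"]*q[1]/-q[2]
E
python3 - <<'E'
from h import *
print(r.finger_overhang, monitor.state())
for n in("scene","top"):
    im=cams.capture(n); cv2.imwrite(f"pics/{n}0.png",im[:,:,::-1]); print(n,cams.calibration(n))
    for l in("reader","dial_axis","tab_mid","tab_aim","key_top","cross_mark","disc_mark","square_mark","bar_mark","vial"):
        for d in cams.mark_of(l,n)[:2]:
            w=world(n,d["point"]); print(l,round(d["confidence"],2),w.round(3),np.round(proj(n,w)))
E
```

```text
0.011 {'time_s': 0.0, 'joints': array([ 1.15896537e+00,  3.42707106e-01,  1.52502595e+00,  8.68392926e-06,
        1.27540023e+00, -1.46017443e-01]), 'joint_velocities': array([ 0.00027136, -0.00041941,  0.00085935,  0.00023589,  0.0004256 ,
       -0.00017582]), 'tau': array([-2.51216705e-03, -4.31259942e+01, -2.44205046e+01,  7.14538177e-02,
        5.63717773e-02, -8.45825571e-05]), 'position': array([0.1377395 , 0.50619964, 0.23704994]), 'ee_rot': array([-4.16257290e-01, -3.11345688e+00,  2.32256526e-03]), 'wrist_force': array([-0.14176478, -0.79440857, -0.53826714]), 'moment': array([-0.03373482,  0.01077432,  0.00471387]), 'grip_force': 0.0, 'width': 0.09164556159785403}
scene {'fx': 437.6637822533722, 'fy': 437.6637822533722, 'cx': 323.95615137680323, 'cy': 241.9100670503977, 'eye': array([ 0.98613174, -0.37808032,  0.83376892]), 'orientation': array([0.67724153, 0.29869435, 0.80009425])}
reader 0.63 [ 0.542 -0.025 -0.   ] [308. 296.]
dial_axis 0.71 [ 0.547  0.24  -0.001] [388. 239.]
dial_axis 0.57 [0.538 0.021 0.103] [322. 256.]
tab_mid 0.76 [0.465 0.018 0.116] [298. 234.]
ta
[... 603 characters left out ...]
.03259367, 0.99505666]), 'orientation': array([ 0.17813065, -0.16481118, -1.46381691])}
reader 0.73 [ 0.538 -0.024  0.001] [345. 234.]
reader 0.62 [0.318 0.284 0.001] [200. 316.]
dial_axis 0.98 [0.536 0.022 0.103] [327. 222.]
tab_mid 0.87 [0.465 0.018 0.119] [326. 254.]
tab_aim 0.38 [ 0.462  0.41  -0.   ] [155. 248.]
key_top 0.46 [ 0.486 -0.169  0.104] [417. 254.]
cross_mark 0.71 [0.489 0.128 0.086] [275. 240.]
cross_mark 0.5 [0.65  0.106 0.086] [294. 170.]
disc_mark 0.62 [0.44  0.081 0.084] [294. 265.]
square_mark 0.74 [ 0.458 -0.053  0.086] [359. 263.]
bar_mark 0.42 [ 0.515 -0.087  0.084] [377. 238.]
bar_mark 0.35 [0.537 0.025 0.105] [326. 221.]
vial 0.54 [ 0.664 -0.137  0.086] [404. 175.]
```

View image.

```bash
python3 - <<'E'
import cv2
a=cv2.imread("pics/top0.png")[130:330,220:460]; b=cv2.imread("pics/scene0.png")[190:360,200:430]
cv2.imwrite("pics/c1.png",cv2.resize(a,(720,600),interpolation=cv2.INTER_CUBIC)); cv2.imwrite("pics/c2.png",cv2.resize(b,(800,591),interpolation=cv2.INTER_CUBIC))
E
```

```text
(no output)
```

View pics/c1.png

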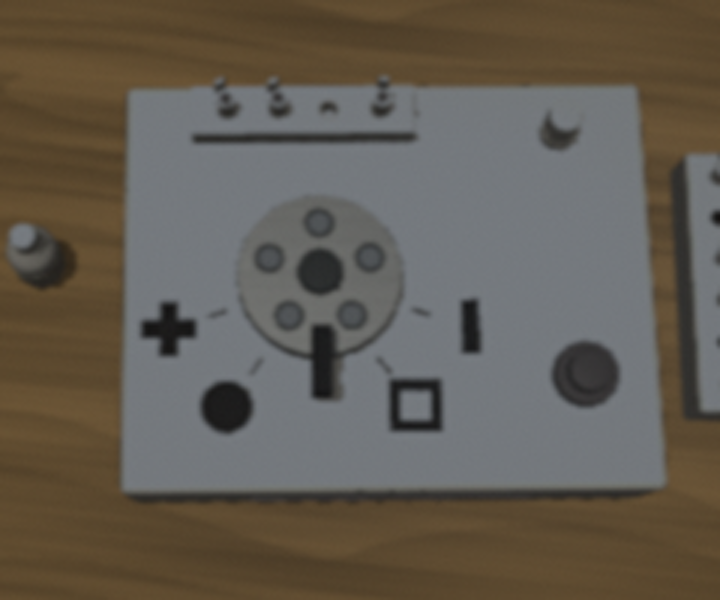

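View pics/c2.png

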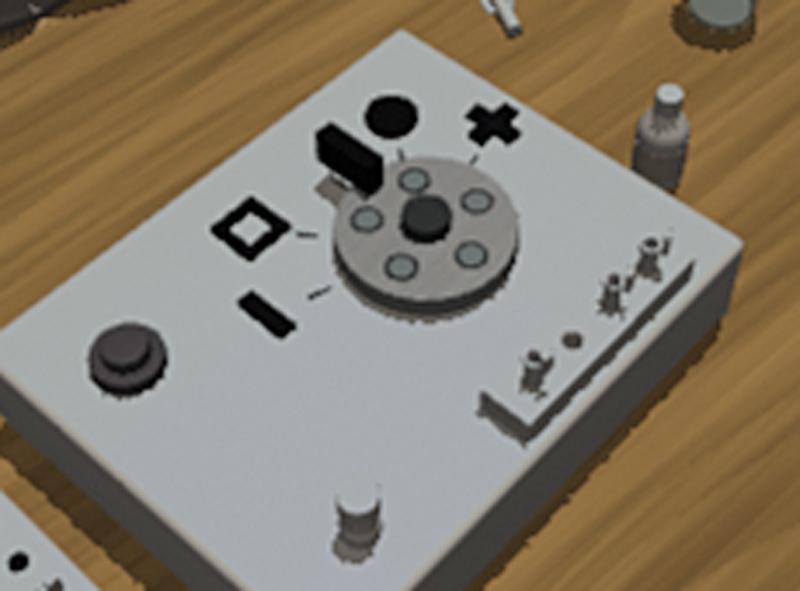

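View pics/top0.png

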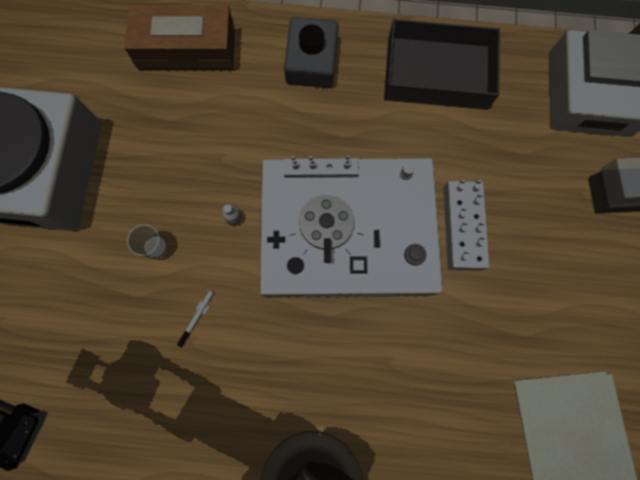

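The cross is at crop-1 pixel (168,328), on the +y side. That is the outermost position, detent -1.257, so the tab has to go clockwise toward +y. The fixed yaw fits at about 5.9°. The disc is at (227,406), the square at (416,405), the bar at (470,326) and the key at (587,372).

```bash
cat >> h.py <<'E'
A=np.array([.537,.0215]); YAW=np.radians(5.9)
def tabpose(th,back,z,rad=.076):
    """TCP beside the tab for dial angle th, `back` m behind its centreline, y_tool along the push"""
    a=np.pi+YAW+th; u=np.array([np.cos(a),np.sin(a)]); t=np.array([u[1],-u[0]])
    p=A+rad*u-back*t; return [*p,z,np.arctan2(t[1],t[0])]
def rows(targets):
    s=monitor.state(); R0=R.from_rotvec(s["ee_rot"]).as_matrix()
    print("t",s["time_s"],"pos",s["position"].round(4),"F",s["wrist_force"].round(1))
    for x,y,z,a in targets:
        Y=np.array([np.cos(a),np.sin(a),0]); Z=np.array([0,0,-1.]); Rt=np.c_[np.cross(Y,Z),Y,Z]
        print("%.3f %.3f %.3f"%tuple(R.from_matrix(R0.T@Rt).as_rotvec()),"%.2f %.2f %.2f 0;"%tuple(100*R0.T@(np.array([x,y,z])-s["position"])))
E
python3 -c "
from h import *
rows([tabpose(0,.046,.21),tabpose(0,.046,.124)])"
```

```text
t 1.1 pos [0.1379 0.5066 0.2378] F [ 0.4  0.3 -0.6]
0.000 0.000 -0.369 -45.82 -43.35 2.77 0;
0.000 0.000 -0.369 -45.82 -43.35 11.37 0;
```

Emit:
play_rows(
  motion="0 0 -0.1 -7.5 -7 0 0; 0 0 -0.2 -15 -14 0 0; 0 0 -0.3 -18 -17 0 0; 0 0 -0.369 -22 -20.8 0 0; 0 0 -0.369 -22 -20.8 0 0",
)

```text
time_s: 1.6
position: [0.2687, 0.2916, 0.2379]
ee_rot: [-0.166, 3.136, 0.001]
wrist_force: [1.2, 0.0, 0.1]
width: 0.0563
grip_force: 0.0
```

```bash
python3 -c "
from h import *
rows([tabpose(0,.046,.21),tabpose(0,.046,.124)])"
```

```text
t 1.6 pos [0.2687 0.2916 0.2379] F [1.2 0.  0.1]
0.000 0.001 0.003 -16.20 -34.27 2.79 0;
0.000 0.001 0.003 -16.20 -34.28 11.39 0;
```

Emit:
play_rows(
  motion="0 0 0 -16.2 -34.3 2.8 0; 0 0 0 -16.2 -34.3 2.8 0; 0 0 0 -16.2 -34.3 2.8 0; 0 0 0 -16.2 -34.3 2.8 0; 0 0 0 -16.2 -34.3 2.8 0",
)

```text
time_s: 2.1
position: [0.3981, 0.078, 0.2195]
ee_rot: [-0.162, 3.136, 0.0]
wrist_force: [1.4, 0.1, 0.2]
width: 0.0165
grip_force: 0.0
```

Emit:
play_rows(
  motion="0 0 0 -16.2 -34.3 2.8 0; 0 0 0 -16.2 -34.3 2.8 0; 0 0 0 -16.2 -34.3 2.8 0; 0 0 0 -16.2 -34.3 2.8 0; 0 0 0 -16.2 -34.3 2.8 0",
)

```text
time_s: 2.6
position: [0.5272, -0.1354, 0.2008]
ee_rot: [-0.161, 3.137, 0.0]
wrist_force: [-0.5, 0.7, 0.2]
width: 0.0005
grip_force: 0.0
```

```bash
python3 -c "
from h import *
rows([tabpose(0,.046,.21),tabpose(0,.046,.124)])"
```

```text
t 2.6 pos [ 0.5272 -0.1354  0.2008] F [-0.5  0.7  0.2]
0.000 0.000 -0.000 5.02 10.91 -0.92 0;
0.000 0.000 -0.000 5.02 10.90 7.68 0;
```

Emit:
play_rows(
  motion="0 0 0 5 10.9 0 0; 0 0 0 5 10.9 0 0; 0 0 0 5 10.9 0 0; 0 0 0 5 10.9 3.5 0; 0 0 0 5 10.9 3.5 0",
)

```text
time_s: 3.1
position: [0.4632, -0.0291, 0.1634]
ee_rot: [0.163, -3.131, -0.003]
wrist_force: [-1.1, -0.6, -0.1]
width: 0.0003
grip_force: 0.0
```

```bash
python3 - <<'E'
from h import *
rows([tabpose(0,.046,.124)])
for n in("scene","top"):
    im=cams.capture(n); cv2.imwrite(f"pics/{n}1.png",im[:,:,::-1])
b=cv2.imread("pics/scene1.png")[170:340,200:430]
cv2.imwrite("pics/c3.png",cv2.resize(b,(800,591),interpolation=cv2.INTER_CUBIC))
E
```

```text
t 3.1 pos [ 0.4632 -0.0291  0.1634] F [-1.1 -0.6 -0.1]
0.002 -0.006 0.001 -0.28 -0.34 3.94 0;
```

View pics/c3.png

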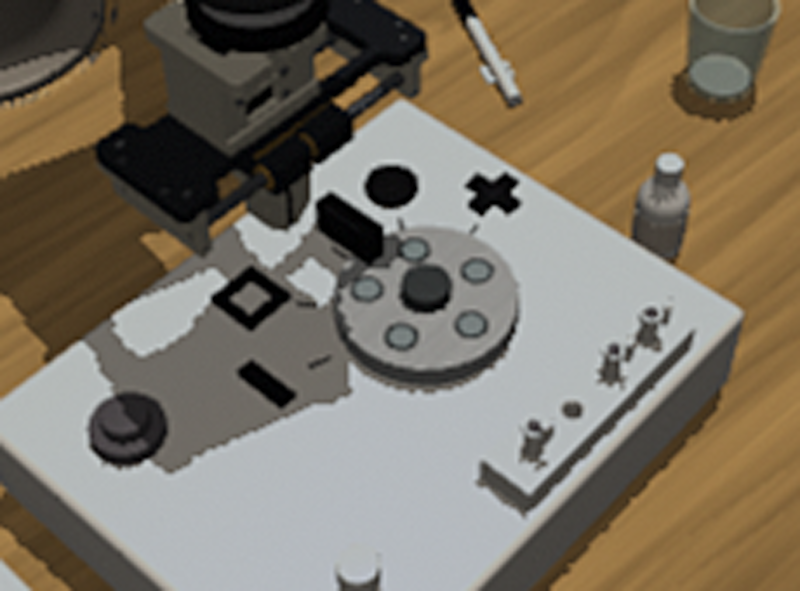

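The closed fingertips, at about (290,215), are just on the -y side of the tab at (350,228), with clearance. Next I lower them.

Emit:
play_rows(
  motion="0 0 0 -0.2 -0.2 2 0; 0 0 0 -0.2 -0.2 3.9 0; 0 0 0 -0.2 -0.2 3.9 0",
)

```text
time_s: 3.5
position: [0.4673, -0.0322, 0.1263]
ee_rot: [0.161, -3.135, -0.001]
wrist_force: [0.4, -0.6, -0.1]
width: 0.0008
grip_force: 0.0
```

```bash
python3 -c "
from h import *
rows([tabpose(t,.026,.124) for t in np.arange(0,-1.0,-.1)])"
```

```text
t 3.5 pos [ 0.4673 -0.0322  0.1263] F [ 0.4 -0.6 -0.1]
0.001 -0.002 -0.001 0.12 2.02 0.23 0;
0.001 -0.002 0.099 0.34 2.80 0.23 0;
0.001 -0.002 0.199 0.49 3.59 0.23 0;
0.001 -0.002 0.299 0.55 4.39 0.23 0;
0.000 -0.002 0.399 0.53 5.19 0.23 0;
0.000 -0.002 0.499 0.44 5.99 0.23 0;
0.000 -0.002 0.599 0.26 6.77 0.24 0;
0.000 -0.002 0.699 0.01 7.53 0.24 0;
-0.000 -0.002 0.799 -0.32 8.26 0.24 0;
-0.000 -0.002 0.899 -0.72 8.96 0.23 0;
```

Emit:
play_rows(
  motion="0 0 0 0.1 1 0.2 0; 0 0 0 0.1 2 0.2 0; 0 0 0.1 0.3 2.8 0.2 0; 0 0 0.2 0.5 3.6 0.2 0; 0 0 0.25 0.5 4 0.2 0",
)

```text
time_s: 4.0
position: [0.4589, 0.0083, 0.1261]
ee_rot: [0.234, 3.131, -0.001]
wrist_force: [-0.4, -2.5, -0.2]
width: 0.0005
grip_force: 1.6
```

```bash
python3 - <<'E'
from h import *
rows([tabpose(t,.026,.124) for t in np.arange(-.3,-1.1,-.1)])
for n in("scene","top"):
    cams.capture(n)
    for l in ("tab_mid","tab_aim"):
      for d in cams.mark_of(l,n)[:1]:
        w=world(n,d["point"]); v=w[:2]-A; a=np.arctan2(v[1],v[0])-np.pi-YAW
        print(n,l,d["confidence"],w.round(3),"dial",(a+np.pi)%(2*np.pi)-np.pi)
E
```

```text
t 4.0 pos [0.4589 0.0083 0.1261] F [-0.4 -2.5 -0.2]
-0.000 0.002 0.048 0.19 0.24 0.21 0;
-0.000 0.002 0.148 0.38 1.02 0.21 0;
-0.000 0.002 0.248 0.48 1.81 0.21 0;
-0.000 0.002 0.348 0.51 2.62 0.21 0;
0.000 0.002 0.448 0.45 3.42 0.21 0;
0.000 0.002 0.548 0.32 4.21 0.21 0;
0.000 0.002 0.648 0.11 4.98 0.21 0;
0.000 0.002 0.748 -0.18 5.73 0.21 0;
scene tab_mid 0.59 [0.464 0.031 0.121] dial -0.2263273901235081
```

Emit:
play_rows(
  motion="0 0 0.08 0.2 0.5 0.1 0; 0 0 0.14 0.4 1 0.1 0; 0 0 0.24 0.5 1.8 0.1 0; 0 0 0.34 0.5 2.6 0.1 0; 0 0 0.4 0.5 3 0.1 0",
)

```text
time_s: 4.8
position: [0.4581, 0.0382, 0.124]
ee_rot: [-0.853, -3.024, -0.0]
wrist_force: [0.2, -0.9, -0.1]
width: 0.0006
grip_force: 0.1
```

```bash
cat > d.py <<'E'
from h import *
for n in("scene","top"):
    cams.capture(n)
    for l in ("tab_mid","tab_aim"):
      for d in cams.mark_of(l,n)[:1]:
        w=world(n,d["point"]); v=w[:2]-A; a=np.arctan2(v[1],v[0])-np.pi-YAW
        print(n,l,d["confidence"],w.round(3),"dial",(a+np.pi)%(2*np.pi)-np.pi)
rows([tabpose(t,.026,.124) for t in np.arange(-.6,-1.3,-.1)])
E
python3 d.py
```

```text
scene tab_mid 0.96 [0.479 0.058 0.118] dial -0.6650451398698536
t 5.1 pos [0.4581 0.0376 0.1239] F [ 0.   0.1 -0.3]
0.000 0.000 -0.049 -0.12 -0.25 -0.01 0;
0.000 0.000 0.051 0.14 0.51 -0.01 0;
0.000 0.000 0.151 0.32 1.29 -0.01 0;
0.000 0.000 0.251 0.43 2.09 -0.01 0;
0.000 0.000 0.351 0.45 2.89 -0.01 0;
0.000 0.000 0.451 0.39 3.69 -0.01 0;
0.000 0.000 0.551 0.25 4.49 -0.01 0;
```

In detent -0.628. Now I push it past -0.943.

Emit:
play_rows(
  motion="0 0 0.1 0.2 0.8 0 0; 0 0 0.15 0.3 1.3 0 0; 0 0 0.25 0.4 2.1 0 0; 0 0 0.35 0.4 2.9 0 0; 0 0 0.42 0.4 3.4 0 0",
)

```text
time_s: 5.6
position: [0.4717, 0.0691, 0.1237]
ee_rot: [-1.463, -2.778, 0.001]
wrist_force: [-2.2, 0.0, 0.1]
width: 0.0003
grip_force: 0.9
```

```bash
python3 d.py
```

```text
scene tab_mid 0.89 [0.495 0.081 0.116] dial -1.0611001302030392
top tab_aim 0.58 [ 0.462  0.409 -0.001] dial -1.4838541460794632
t 5.9 pos [0.4723 0.0687 0.1239] F [ 0.1  0.8 -0.4]
0.000 0.000 -0.468 -1.96 -3.12 -0.01 0;
0.000 0.000 -0.368 -1.41 -2.53 -0.01 0;
0.000 0.000 -0.268 -0.93 -1.89 -0.01 0;
0.000 0.000 -0.168 -0.51 -1.20 -0.01 0;
0.000 0.000 -0.068 -0.16 -0.48 -0.01 0;
0.000 0.000 0.032 0.11 0.28 -0.01 0;
0.000 0.000 0.132 0.31 1.06 -0.01 0;
```

```bash
python3 d.py; python3 - <<'E'
from h import *
im=cams.capture("scene")[:,:,::-1]; cv2.imwrite("pics/c4.png",cv2.resize(im[170:340,200:430],(800,591),interpolation=cv2.INTER_CUBIC))
E
```

```text
scene tab_mid 0.67 [0.495 0.078 0.116] dial -1.0302969108975102
top tab_mid 0.27 [0.547 0.239 0.003] dial -1.7195773280969757
t 6.2 pos [0.4723 0.0689 0.1239] F [-0.3  0.2  0.5]
0.000 0.000 -0.470 -1.97 -3.12 -0.01 0;
0.000 0.000 -0.370 -1.43 -2.54 -0.01 0;
0.000 0.000 -0.270 -0.94 -1.90 -0.01 0;
0.000 0.000 -0.170 -0.52 -1.21 -0.01 0;
0.000 -0.000 -0.070 -0.17 -0.49 -0.01 0;
0.000 -0.000 0.030 0.10 0.27 -0.01 0;
0.000 -0.000 0.130 0.30 1.04 -0.01 0;
```

View pics/c4.png

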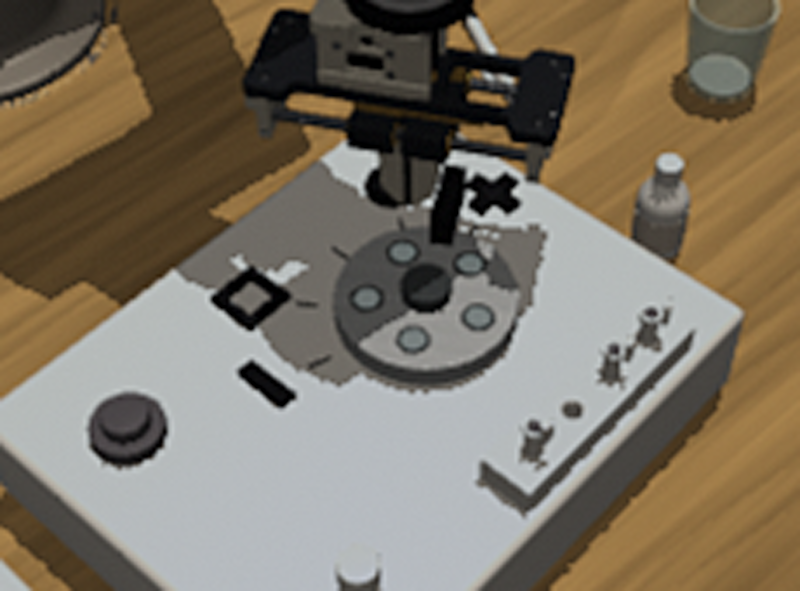

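The tab (450,205) looks nearly in line with the cross (492,193). I check it against its projected outline.

```bash
python3 - <<'E'
from h import *
s=800/230
for th in(-.95,-1.05,-1.15,-1.257,-1.35):
    a=np.pi+YAW+th; u=np.array([np.cos(a),np.sin(a)])
    o=[]
    for rad in(.042,.088):
        x=proj("scene",[*(A+rad*u),.131]); o+=[(round((x[0]-200)*s),round((x[1]-170)*s))]
    print(th,"top edge centre in,out",o)
E
```

```text
-0.95 top edge centre in,out [(429, 218), (437, 165)]
-1.05 top edge centre in,out [(436, 218), (451, 167)]
-1.15 top edge centre in,out [(442, 220), (464, 169)]
-1.257 top edge centre in,out [(449, 222), (478, 173)]
-1.35 top edge centre in,out [(455, 224), (489, 177)]
```

The tab is at about -1.06, not yet in the detent, so I push further.

Emit:
play_rows(
  motion="0 0 0.05 0.1 0.4 0 0; 0 0 0.09 0.2 0.7 0 0; 0 0 0.13 0.3 1.0 0 0; 0 0 0.13 0.3 1.0 0 0",
)

```text
time_s: 6.65
position: [0.479, 0.0773, 0.1239]
ee_rot: [1.638, 2.681, 0.0]
wrist_force: [0.5, 0.3, 0.3]
width: 0.0005
grip_force: 0.0
```

```bash
python3 d.py;python3 - <<'E'
from h import *
im=cams.capture("scene")[:,:,::-1]; cv2.imwrite("pics/c5.png",cv2.resize(im[170:340,200:430],(800,591),interpolation=cv2.INTER_CUBIC))
E
```

```text
scene tab_mid 0.9 [0.504 0.085 0.115] dial -1.1939776087371883
scene tab_aim 0.68 [0.653 0.065 0.087] dial -2.8862881687657223
t 6.95 pos [0.4788 0.0771 0.1239] F [-0.4 -0.4  0.8]
0.000 -0.000 -0.599 -2.79 -3.79 -0.01 0;
0.000 -0.000 -0.499 -2.17 -3.28 -0.01 0;
0.000 -0.000 -0.399 -1.61 -2.71 -0.01 0;
0.000 -0.000 -0.299 -1.11 -2.08 -0.01 0;
0.000 -0.000 -0.199 -0.67 -1.41 -0.01 0;
0.000 -0.000 -0.099 -0.30 -0.70 -0.01 0;
0.000 -0.000 0.001 -0.00 0.05 -0.01 0;
```

View pics/c5.png

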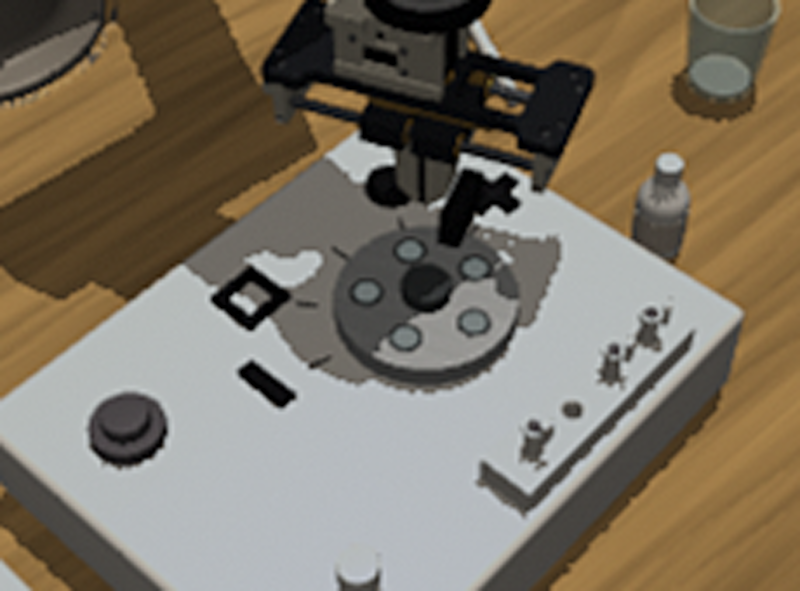

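Now about -1.2 with no contact force. I nudge it slightly past the detent to seat it, then back off and check.

Emit:
play_rows(
  motion="0 0 0.05 0.1 0.4 0 0; 0 0 0.08 0.15 0.65 0 0; 0 0 0.08 0.15 0.65 0 0",
)

```text
time_s: 7.3
position: [0.4841, 0.0815, 0.1239]
ee_rot: [1.743, 2.613, 0.0]
wrist_force: [-0.6, 0.3, 1.6]
width: 0.0005
grip_force: 0.0
```

Emit:
play_rows(
  motion="0 0 0 0 -2 0 0; 0 0 0 0 -3.5 0 0; 0 0 0 0 -3.5 -4 0; 0 0 0 0 -3.5 -8 0; 0 0 0 0 -6 -9 0",
)

```text
time_s: 7.8
position: [0.4318, 0.0584, 0.2178]
ee_rot: [1.737, 2.609, 0.008]
wrist_force: [0.6, -0.7, -0.9]
width: 0.0005
grip_force: 0.0
```

```bash
python3 d.py;python3 - <<'E'
from h import *
im=cams.capture("scene")[:,:,::-1]; cv2.imwrite("pics/c6.png",cv2.resize(im[170:340,200:430],(800,591),interpolation=cv2.INTER_CUBIC))
for n in("scene","top"):
    cams.capture(n)
    for d in cams.mark_of("key_top",n)[:2]: print(n,d["confidence"],world(n,d["point"]))
a=YAW; k=A+R.from_euler("z",a).as_matrix()[:2,:2]@[-.07,-.185]; print("key pred",k)
rows([[*k,.16,YAW+np.pi/2],[*k,.16,YAW]])
E
```

```text
scene tab_mid 0.74 [0.511 0.087 0.116] dial -1.2906214281135657
scene tab_aim 0.43 [0.505 0.087 0.115] dial -1.2141657131921344
t 8.1 pos [0.4286 0.0585 0.2132] F [-0.5  0.   0.4]
-0.001 -0.001 -0.680 -3.30 1.79 8.92 0;
-0.001 -0.001 -0.580 -2.65 2.26 8.92 0;
-0.001 -0.001 -0.480 -2.04 2.78 8.92 0;
-0.001 -0.001 -0.380 -1.49 3.36 8.92 0;
-0.001 -0.001 -0.280 -0.99 4.00 8.91 0;
-0.001 -0.001 -0.180 -0.57 4.68 8.91 0;
-0.001 -0.001 -0.080 -0.21 5.40 8.91 0;
scene 0.63 [ 0.48357006 -0.16603415  0.10689376]
top 0.74 [ 0.48831457 -0.16815933  0.10394589]
top 0.31 [0.65246108 0.10449596 0.08943376]
key pred [ 0.48638742 -0.1697155 ]
t 8.35 pos [0.4286 0.0585 0.2133] F [ 0.6  0.4 -0.4]
-0.001 -0.001 -1.279 -23.30 -3.42 5.32 0;
-0.001 -0.000 0.291 -23.30 -3.42 5.32 0;
```

View pics/c6.png

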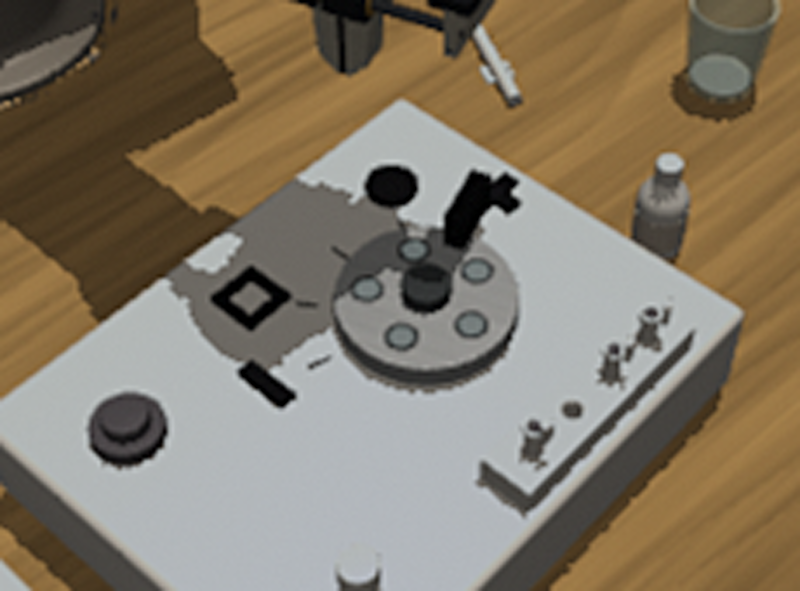

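The tab is now in line with the cross, with its outer end at (480,172) where -1.257 predicts (478,173). The wells are back on their original pixels, and 72° is the well pitch. Now the key: I press with one finger, opened to 6 cm so the other finger stays clear of the housing.

```bash
cat > k.py <<'E'
from h import *
k=np.array([.4865,-.1685])+.0395*np.array([-np.sin(YAW),np.cos(YAW)])
rows([[*k,.15,YAW+np.pi/2],[*k,.12,YAW+np.pi/2],[*k,.112,YAW+np.pi/2]])
E
python3 k.py
```

```text
t 8.35 pos [0.4286 0.0585 0.2133] F [ 0.6  0.4 -0.4]
-0.001 -0.001 -1.279 -19.40 -2.23 6.32 0;
-0.001 -0.001 -1.279 -19.41 -2.23 9.32 0;
-0.001 -0.001 -1.279 -19.41 -2.23 10.12 0;
```

Emit:
play_rows(
  motion="0 0 -0.14 -5 -0.5 0 6; 0 0 -0.28 -10 -1 0 6; 0 0 -0.42 -15 -1.7 0 6; 0 0 -0.56 -19.4 -2.2 0 6; 0 0 -0.7 -19.4 -2.2 0 6",
)

```text
time_s: 8.85
position: [0.4837, -0.1331, 0.2134]
ee_rot: [0.765, 3.046, -0.001]
wrist_force: [0.1, -0.4, -0.5]
width: 0.0355
grip_force: 0.0
```

Emit:
play_rows(
  motion="0 0 -0.14 0 0 0 6; 0 0 -0.28 0 0 0 6; 0 0 -0.42 0 0 0 6; 0 0 -0.56 0 0 0 6; 0 0 -0.579 0 0 0 6",
)

```text
time_s: 9.35
position: [0.4828, -0.1292, 0.2135]
ee_rot: [0.135, -3.138, -0.001]
wrist_force: [0.5, -0.4, -0.1]
width: 0.06
grip_force: 0.0
```

```bash
python3 k.py; python3 -c "
from h import *
print(monitor.state()['width'])"
```

```text
t 9.35 pos [ 0.4828 -0.1292  0.2135] F [ 0.5 -0.4 -0.1]
0.000 -0.001 -0.017 0.03 -0.00 6.35 0;
0.000 -0.001 -0.017 0.03 -0.00 9.35 0;
0.000 -0.001 -0.017 0.03 -0.00 10.15 0;
0.06002425416063213
```

Emit:
play_rows(
  motion="0 0 0 0 0 4 6; 0 0 0 0 0 7 6; 0 0 0 0 0 8.7 6; 0 0 0 0 0 8.7 6",
)

```text
time_s: 9.75
position: [0.4812, -0.1285, 0.1245]
ee_rot: [0.127, -3.134, -0.004]
wrist_force: [0.4, -0.6, 0.9]
width: 0.06
grip_force: 0.0
```

```bash
python3 k.py; python3 - <<'E'
from h import *
im=cams.capture("scene")[:,:,::-1]; cv2.imwrite("pics/c7.png",cv2.resize(im[210:350,180:370],(800,589),interpolation=cv2.INTER_CUBIC))
E
```

```text
t 9.75 pos [ 0.4812 -0.1285  0.1245] F [ 0.4 -0.6  0.9]
0.003 -0.005 -0.022 -0.10 -0.07 -2.55 0;
0.003 -0.005 -0.022 -0.12 -0.08 0.45 0;
0.003 -0.005 -0.022 -0.12 -0.09 1.25 0;
```

View pics/c7.png

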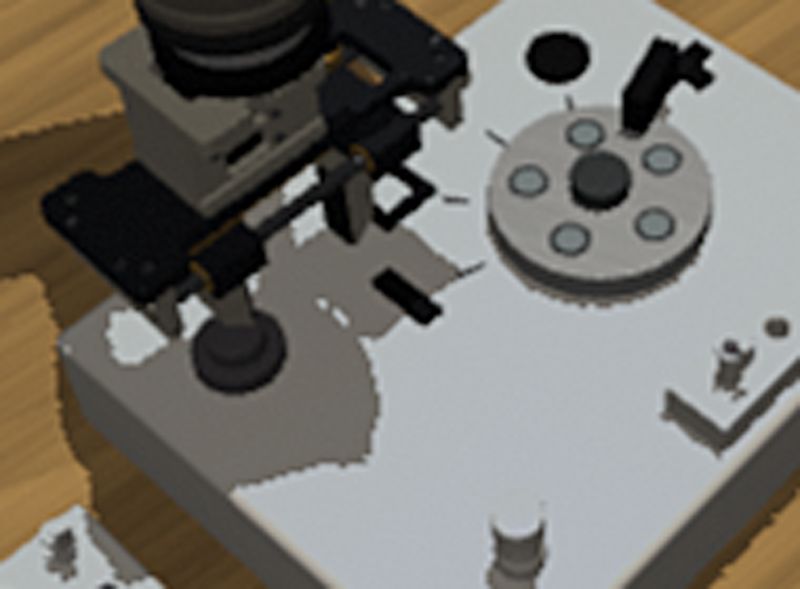

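The finger stands right over the key, with its tip at about (240,318) and the key top at (235,342). Now I press.

Emit:
play_rows(
  motion="0 0 0 -0.1 -0.1 0.5 6; 0 0 0 -0.1 -0.1 0.8 6; 0 0 0 -0.1 -0.1 1.0 6; 0 0 0 -0.1 -0.1 1.2 6; 0 0 0 -0.1 -0.1 1.2 6",
)

```text
time_s: 10.3
position: [0.4842, -0.1303, 0.1153]
ee_rot: [-0.131, 3.137, -0.001]
wrist_force: [0.1, -0.1, 3.4]
width: 0.0601
grip_force: 1.5
```

Emit:
play_rows(
  motion="0 0 0 0 0 0.2 6; 0 0 0 0 0 0.3 6; 0 0 0 0 0 0.4 6; 0 0 0 0 0 0.4 6",
)

```text
time_s: 10.7
position: [0.4843, -0.1303, 0.112]
ee_rot: [-0.131, 3.137, -0.001]
wrist_force: [-2.1, 0.6, 10.5]
width: 0.0602
grip_force: 5.6
```

Emit:
play_rows(
  motion="0 0 0 0 0 0.1 6; 0 0 0 0 0 0.15 6; 0 0 0 0 0 0.15 6",
)

```text
time_s: 11.0
position: [0.4844, -0.1304, 0.1117]
ee_rot: [-0.132, 3.136, -0.002]
wrist_force: [-4.6, 2.0, 22.4]
width: 0.0603
grip_force: 11.0
```

Emit:
play_rows(
  motion="0 0 0 0 0 -1 6; 0 0 0 0 0 -4 6; 0 0 0 0 0 -8 6; 0 0 0 0 0 -12 6; 0 0 0 0 0 -12 6",
)

```text
time_s: 11.5
position: [0.4858, -0.1309, 0.2342]
ee_rot: [-0.131, 3.131, -0.006]
wrist_force: [0.8, 0.2, 0.3]
width: 0.0602
grip_force: 0.0
```

```bash
python3 d.py | head -2; python3 - <<'E'
from h import *
im=cams.capture("scene")[:,:,::-1]; cv2.imwrite("pics/c8.png",cv2.resize(im[170:340,200:430],(800,591),interpolation=cv2.INTER_CUBIC))
E
```

```text
scene tab_mid 0.8 [0.506 0.089 0.115] dial -1.2422807970054353
scene tab_aim 0.7 [0.317 0.29  0.004] dial -0.9885278069695991
```

View pics/c8.png

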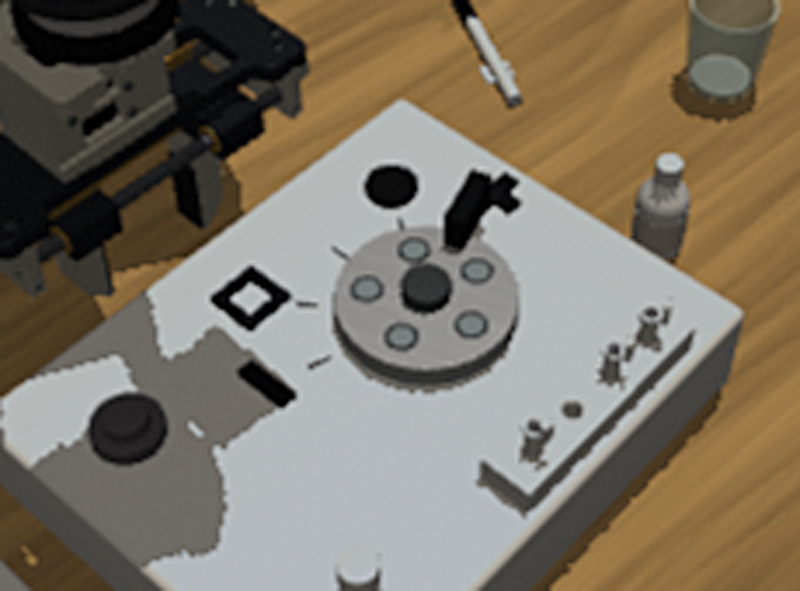

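The key hit its hard stop (22 N with only 0.3 mm more travel) and is up again at (128,418). The tab is still at the cross (470,205) and the bystanders in view are unmoved.

```bash
python3 -c "
from h import *
print(r.sign_off())"
```

```text
the job is handed in; nothing more can be done
None
```

I pushed the turret round to the raised cross, then pressed the key to its stop and let it come back up, and handed the job in about 12 s into the 48 s allowed.

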